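# Snug a loose jar lid gently and stand the jar on its coaster

### The arm

A 6-joint arm with a two-finger parallel gripper is mounted at the origin on a cart in front of the work surface, level with it; the furniture and walls round the work are solid. World frame = base frame: x ahead of the robot, y to its left, z up, the work surface at z = 0. Lengths are in m, angles in rad, forces in N, time in s.
With the tool pointing down it reaches from about 0.3 to 0.75 m from the base axis. Payload 8.5 kg.
Tool frame: the origin (TCP) lies midway between the tips of the shut fingers; the grasp point (between the pads) lies 19 mm behind it; z points along the fingers, y is the line along which they close (so a half turn about z gives the same grasp; the last joint's range is limited). The gripper opens to 88 mm and grips with 3 to 60 N. Pads are 18 mm wide; open, the fingers measure 123 mm over their backs; the gripper's body (75 mm by 187 mm) begins 45 mm behind the grasp point.
Start: joints at [0.951, 0.381, 1.297, -0, 1.464, -0.215], TCP at [0.217, 0.506, 0.239] pointing down, gripper open.
Joint ranges: [-3.11, 3.11], [-0.89, 2.33], [0.22, 2.48], [-1.42, 4.56], [0.17, 2.85], [-2.88, 2.88]. Speed limits (rad/s): [2.39, 2.39, 3.14, 3.14, 3.14, 3.14].

### API

Orientations are given as a unit quaternion [w, x, y, z].
In Python, from plant import arm, cams gives the robot as it stands.
- The arm moves only by the tool carry_out, never from a script. Its argument "series" is a list of rows, each a list of 3 entries, a list of its own where there are three numbers: the turn, a rotation vector about the tool's x, y, z each as a share of pi/2 rad, from -1 to 1, then the shift along the tool's x, y, z each as a share of 0.5 m, from -1 to 1, then the opening, from -1 (shut) to 1 (fully open). A call has exactly 8 rows; each row shifts and turns the commanded pose from where the row before left it, along the tool's axes as they then stand; what a row does not reach is not made up. A row lasts 1/10 s, in which the tool goes at most 50 mm and 8.59 degrees, less where a joint would pass 70% of its speed; a pose out of reach is approached as far as the arm can. A call with a number of a shift or a turn outside -1 to 1 is refused whole. A call with a gripper value outside its range is refused whole. The fingers move at their own pace and stop on an object; "force" is the grip in N (left out, the last holds). Time passes only in rows, so rows that do not move let the fingers close, or fill a call up. It gives the time, the measured TCP pose, the force, the opening and the grip force at its end, in the units of the state.
- arm.get_state(): the state, without advancing time (a new reading comes with each control period).
- cams.read_camera(name): name is "side" or "top" or "wrist"; returns a dict with "frame" (384x512x3 uint8, red, green, blue), "depth" (384x512 float32, m along the optical axis (not along the pixel's ray), 0 where there is no reading), "fx", "fy", "cx", "cy" (pixels), "cam_to_world" (4x4, takes a point from camera to world coordinates); the wrist camera has in their place "tool_from_camera" (4x4, takes a point from camera to tool coordinates, whose origin is the TCP and whose axes are the flange's). Camera axes: x right, y up, looking along -z (the intrinsics and any distortion apply to the point x, -y, -z); pixel columns grow to the right and rows downward; lengths in m; the calibration is good to about 2 mm. The wrist camera is an equidistant fisheye: a pixel r from the principal point sees the ray r / f radians off the axis. A picture is of the moment at which its call begins: read the wrist's pose just before it.
- arm.job_done(): hands the job in; it is judged then, once.
The state is a dict: "t": time; "joint_pos": joint angles; "qvel": joint speeds; "effort": joint torques, N m; "ee_pos": TCP position; "orientation": TCP orientation; "force": force on the tool from outside, world axes, zero at the start; "moment": the same for the moment, N m; "width": opening from 0.0 (shut) to 1.0 (fully open); "grip_force": force on a finger pad.
Only numpy, scipy, OpenCV 4.12 (cv2) and the standard library are available. Lean on these libraries where they do the work, as an engineer would, in place of code of your own. Each camera call takes 0.05 s, during which the arm holds its last target. There are 200 camera calls.

### The job

The lid of the small square glass jar that leans in the slanted wooden stand is on its thread but loose. Gripping the thin lid gently, screw it on clockwise until it just turns snug, without overtightening it; then lift the jar out of the stand and set it down softly, upright and in the middle of the round wooden coaster, and let go. Leave the other things on the desk where they are.

Things in the scene. Friction and masses are not known exactly. Their poses are not given: they have to be found in the camera images.
- jar: small closed clear glass jar holding paper clips: square body 46 x 46 mm, 56 mm high, round aluminium screw lid, 77 mm high over all, 0.14 to 0.21 kg, loose. Origin at the centre of its underside, z up through the lid, x and y square to its sides. At the start it leans 30 degrees from vertical, its top towards the stand's front (-x of the stand).
- lid_top (a point): centre of the lid's flat top, on the jar's axis, 77 mm above its underside; z points out of the lid along that axis. Lid 44 mm across, 18 mm high, ribbed, with a low ridge (36 x 5 x 2 mm) across its top along the point's x. Take it from any side, tool along the jar's axis. The lid is thin: grip it with about 10 N; over 20 N on a pad cracks it.
- collar (a joint): how far the lid is screwed down, rad: negative when loose (starts at -1.2 to -0.6), 0 = fully down; grows as the lid is turned clockwise seen from above it, and stays where it is left. Turning takes 0.04 to 0.08 N m until it is down. The lid does not rise or sink. When down, the ridge is parallel to two of the jar's sides, along the jar's x.
- lid (a joint): springy twist of the lid on its thread, rad, positive clockwise; shows the tightening torque, 1.2 N m per rad. About 0.03 to 0.06 while the lid turns freely; once the collar is at 0 it rises with further turning: snug from 0.10 (0.12 N m), overtightened from 0.40 (0.48 N m). Springs back to 0 when let go; the lid stays screwed down.
- stand: fixed slanted wooden stand: base plate 100 x 76 x 8 mm and above it a square pocket tilted 30 degrees so that the jar leans towards the stand's -x (front). Origin on the desk under the pocket, z up. Pocket 51 x 51 mm inside, 32 mm deep along the jar's axis: it keeps the jar from turning, with 5 mm of play. Walls 6 mm; highest edge 75 mm above the desk.
- coaster: round turned wooden coaster, 92 mm across, 9 mm thick, lying loose on the desk. Origin at the centre of its underside. Setting the jar on it with over 30 N counts as a knock.
- eraser: white eraser in a sleeve, 20 x 44 x 12 mm; to be left alone
- tape_measure: pocket tape measure, 34 x 76 x 60 mm; to be left alone
- rubber_stamp: rubber stamp with turned wooden handle, 24 x 60 x 69 mm; to be left alone
- sticky_notes: block of sticky notes, 75 x 75 x 20 mm; to be left alone
- pencil: pencil, 160 mm long and 7 mm thick; to be left alone
- brass_desk_lamp: fixed tall brass desk lamp to the right, origin near its foot. Its dome head, 0.2 m across, hangs 0.5 m above the desk over the right-hand part (about x 0.49, y 0.11), beside the work: keep the arm clear of it.
There are look-alikes about, which are no part of the job. There is more than one size of the stand; the job needs the larger.

How it is judged:
On the way, in this order (a step that is already met when the one before it is completed fails the run):
1. with the jar still in the stand, the lid is screwed fully down and snug (value of joint collar above -0.04 rad and value of joint lid above 0.1 rad and distance between jar and stand below 0.045 m), for 0.1 s.
2. the jar is lifted clear of the stand (distance between jar and stand above 0.08 m), for 0.1 s.
At the end, for the whole second after the job is handed in: the jar stands upright (within 3.5 degrees), at rest and released, on the coaster lying on the desk, its centre within 18 mm of the coaster's, with the lid still screwed fully down (collar above -0.06) (horizontal distance between jar and coaster below 0.018 m and z of jar in the frame of coaster between 0.006 and 0.012 m and angle between jar's own z axis and vertical below 0.06 rad and height (world z) of coaster below 0.004 m and value of joint collar above -0.06 rad and linear speed of jar below 0.02 m/s); the robot touches nothing.
It fails at once if the jar or its lid is squeezed or pushed by the fingers with more than 40 N in all (20 N on each pad) (contact force between the fingers and jar above 40 N).
It fails at once if the lid is overtightened (twist over 0.40 rad) (value of joint lid above 0.4 rad).
It fails at once if the jar is set down hard on the coaster (over 30 N) (contact force between jar and coaster above 30 N).
It fails at once if another thing on the desk is moved by more than 20 mm (distance of any of eraser, tape_measure, rubber_stamp, sticky_notes, pencil from where it was at the start of the episode above 0.02 m).
It also fails if it takes over 43 s, if anything falls off the work surface, if the arm or the gripper's body presses on something with over 40 N, if the wrist force passes 120 N, or if a joint passes its speed limit or range.

## Working session

There is one attempt and no reset: what is moved stays moved. The work goes in short steps, Python scripts to look and compute and a tool call to move; the robot and the scene stay as the last step left them, time stands still between calls to the robot, and variables do not carry over. Pictures are saved under pics/ and viewed, at most 10 in all, crops included, and the job is handed in when it is done.

Besides the shell and the picture viewer there is one more tool, called as a command line: name --argument value ..., lists and objects as JSON in quotes. carry_out: Moves the arm, as the interface text tells. Shift numbers are shares of 0.5 m and turn numbers shares of pi/2 rad, none past 1 either way. Its arguments: {"type":"object","properties":{"series":{"type":"array","items":{"type":"array"}},"force":{"type":"number"}},"required":["series"]}

```bash
ls && mkdir -p pics && cat > h.py <<'E'
import numpy as np, cv2, pickle
from plant import arm, cams
def grab(n):
    d=cams.read_camera(n); pickle.dump(d,open(f'{n}.pkl','wb')); return d
def save(d,name,crop=None,scale=1):
    im=d['frame'][...,::-1]
    if crop: x0,y0,x1,y1=crop; im=im[y0:y1,x0:x1]
    cv2.imwrite('pics/'+name,cv2.resize(im,None,fx=scale,fy=scale,interpolation=cv2.INTER_CUBIC))
def cloud(d):
    h,w=d['depth'].shape; u,v=np.meshgrid(np.arange(w),np.arange(h)); z=d['depth']
    P=np.stack([(u-d['cx'])/d['fx']*z,-(v-d['cy'])/d['fy']*z,-z],-1)
    T=d['cam_to_world']; return P@T[:3,:3].T+T[:3,3]
E
python3 - <<'E'
from h import *
for n in('side','top'):
    d=grab(n); print(n,{k:v for k,v in d.items() if k not in('frame','depth')}); 
a=pickle.load(open('top.pkl','rb'))['frame'];b=pickle.load(open('side.pkl','rb'))['frame']
save({'frame':a},'top.png',None,1.5);save({'frame':b},'side.png',None,1.5)
print(arm.get_state())
E
```

```text
pics
side {'fx': 497.76944832337534, 'fy': 497.76944832337534, 'cx': 258.6147448038271, 'cy': 180.69692410775932, 'cam_to_world': array([[-0.98391397,  0.09626626, -0.15048623,  0.31474924],
       [-0.17754588, -0.62016436,  0.76411624,  1.05610276],
       [-0.01976759,  0.77854286,  0.62728005,  0.80735187],
       [ 0.        ,  0.        ,  0.        ,  1.        ]])}
top {'fx': 445.594016249965, 'fy': 445.594016249965, 'cx': 257.6078860084909, 'cy': 193.29295851250598, 'cam_to_world': array([[-0.06878502,  0.97104812, -0.22876662,  0.21304471],
       [-0.99762882, -0.06748423,  0.01351372,  0.17289566],
       [-0.00231567,  0.22915371,  0.97338749,  1.24405933],
       [ 0.        ,  0.        ,  0.        ,  1.        ]])}
{'t': 0.1, 'joint_pos': array([ 9.50685046e-01,  3.81121463e-01,  1.29815640e+00, -2.96632608e-05,
        1.46361226e+00, -2.15300737e-01]), 'qvel': array([-0.00010363, -0.00233302, -0.00200321, -0.00078927,  0.00043822,
        0.0003907 ]), 'effort': array([ 4.60238472e-03, -4.38648856e+01, -2.24909288e+01,  7.15070916e-02,
        3.41324892e-02, -4.76543460e-05]), 'ee_pos': array([0.216472  , 0.50533045, 0.238213  ]), 'orientation': array([-2.49691135e-04,  2.01024475e-01,  9.79586004e-01, -5.98939517e-04]), 'force': array([ 0.80109324, -0.07998183,  0.20193236]), 'moment': array([-0.03073015,  0.04930643, -0.02007396]), 'grip_force': 0.0, 'width': 1.0013445654467639}
```

View pics/top.png

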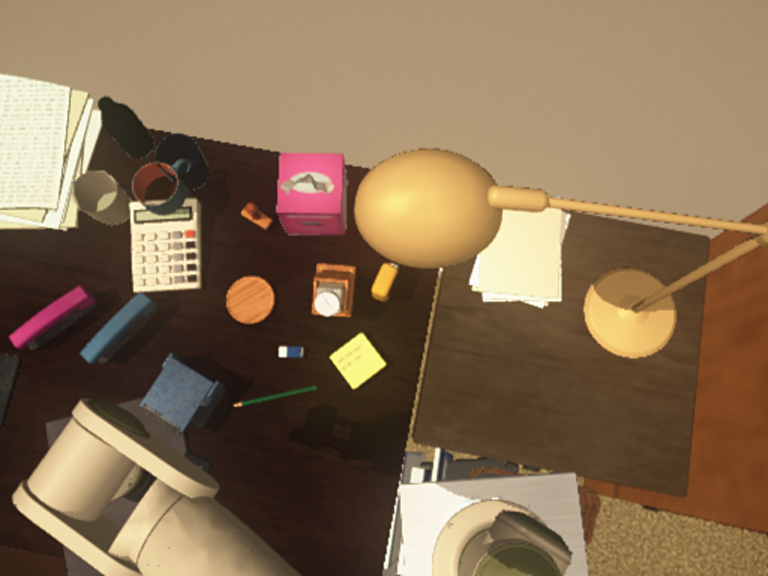

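View pics/side.png

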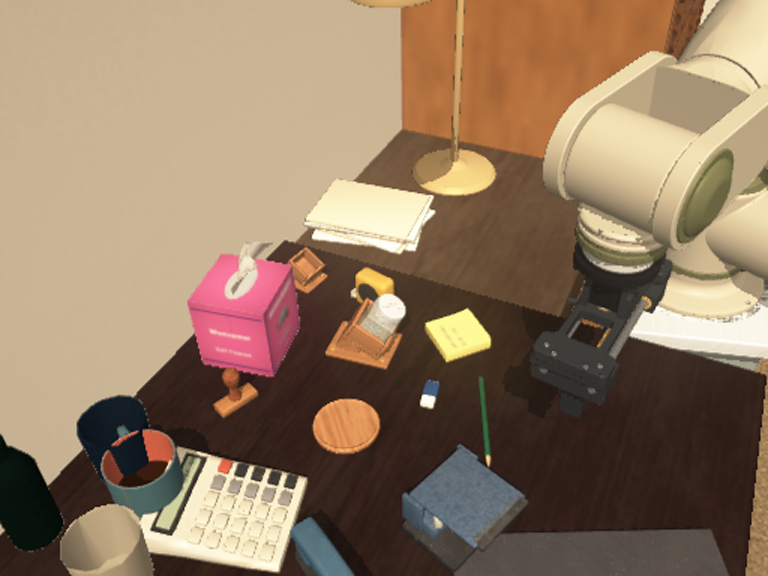

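The top view (1.5x) shows the jar in its stand at (332,290), its lid at (327,302), and the coaster at (250,300). The tape measure is at (385,282), the sticky notes at (358,360) and the lamp dome at (428,208). In the side view the jar's stand is at (366,335) and its lid at (388,310). There are two stand candidates in the side view: (366,335), which is larger and holds the jar, and (308,270), which is smaller and empty. The first one fits. I'll measure it and confirm with a crop.

```bash
python3 - <<'E'
from h import *
for n,box in(('top',(195,165,250,220)),('side',(215,185,280,255))):
    d=pickle.load(open(n+'.pkl','rb'));P=cloud(d);x0,y0,x1,y1=box
    im=d['frame'].astype(int);hsv=cv2.cvtColor(d['frame'],cv2.COLOR_RGB2HSV)
    S=(slice(y0,y1),slice(x0,x1)); p=P[S].reshape(-1,3);hs=hsv[S].reshape(-1,3)
    white=(hs[:,1]<70)&(hs[:,2]>130)&(p[:,2]>0.06)
    wood=(hs[:,1]>90)&(hs[:,2]>70)&(hs[:,0]<20)
    print(n,'white',white.sum(),np.median(p[white],0),p[white].min(0),p[white].max(0))
    low=wood&(p[:,2]<0.02)&(p[:,2]>0.003)
    q=p[wood&(p[:,2]>0.003)&(p[:,2]<.1)]; 
    print('stand bounds',q.min(0),q.max(0))
    (c,s,a)=cv2.minAreaRect(q[:,:2].astype(np.float32)*1000);print('rect',c,s,a)
    # lid plane fit
    w=p[white]; 
    # coaster
    m=((hsv[...,1]>90)&(hsv[...,2]>90)&(hsv[...,0]<20)&(abs(P[...,2]-.009)<.006)).astype(np.uint8)
    k,l,st,ce=cv2.connectedComponentsWithStats(m)
    for i in range(1,k):
        if st[i,4]>150:
            q=P[l==i];print('comp',st[i],ce[i],q.mean(0),q.min(0),q.max(0), 'circ',cv2.minEnclosingCircle(q[:,:2].astype(np.float32)*1000))
a=pickle.load(open('top.pkl','rb'))['frame'][165:225,150:270];b=pickle.load(open('side.pkl','rb'))['frame'][160:250,180:300]
a=cv2.resize(a,None,fx=5,fy=5,interpolation=2);b=cv2.resize(b,(400,300),interpolation=2)
c=np.zeros((600,600,3),np.uint8);c[:300]=a;c[300:,:400]=b;cv2.imwrite('pics/crop1.png',c[...,::-1])
E
```

```text
top white 254 [0.46898372 0.26212899 0.0944288 ] [0.21304471 0.17289566 0.07003956] [0.49665381 0.28426058 1.24405933]
stand bounds [0.45347748 0.17712428 0.00303787] [0.59073622 0.30174135 0.08702836]
rect (521.445068359375, 239.53570556640625) (129.77330017089844, 130.80357360839844) 4.111490249633789
comp [210 176  27  36 203] [227.16748768 187.8817734 ] [0.52580606 0.24153018 0.00738761] [0.45781603 0.21443818 0.00303787] [0.56497499 0.29010151 0.01424174] circ ((511.4551696777344, 257.5618591308594), 60.77068328857422)
comp [151 184  32  32 763] [166.26081258 199.5412844 ] [0.50359271 0.41608001 0.00734767] [0.45801515 0.37090651 0.00309502] [0.54925842 0.45960522 0.01478468] circ ((502.83294677734375, 416.33642578125), 47.0352783203125)
comp [468 231  12 115 236] [473.55508475 288.50423729] [ 0.19991633 -0.40978895  0.00905856] [ 0.05524839 -0.45126377  0.0030559 ] [ 0.35317399 -0.37072682  0.01497444] circ ((204.21119689941406, -411.20831298828125), 154.1938934326172)
side white 490 [0.47400266 0.27751224 0.08849569] [0.31474924 0.24396412 0.06009837] [0.50692383 1.05610276 0.
[... 410 characters left out ...]
 104.60044860839844)
comp [217 214  51  32 480] [240.92708333 233.06458333] [0.51284403 0.27400819 0.00758255] [0.45911488 0.2144223  0.0030406 ] [0.56642292 0.30208331 0.0149049 ] circ ((512.8616333007812, 257.4647216796875), 60.76144790649414)
comp [142 255  30  23 242] [156.19834711 266.94628099] [0.66773822 0.40480233 0.01131158] [0.6425401  0.37136376 0.00300968] [0.69590743 0.43007431 0.01497418] circ ((668.8843994140625, 399.7041320800781), 31.320802688598633)
comp [ 208  266   45   36 1267] [230.29123915 283.234412  ] [0.50475143 0.41843283 0.00701266] [0.45988944 0.37144267 0.00310535] [0.55009397 0.46299079 0.01231771] circ ((506.100830078125, 417.2182922363281), 46.86620330810547)
```

View pics/crop1.png

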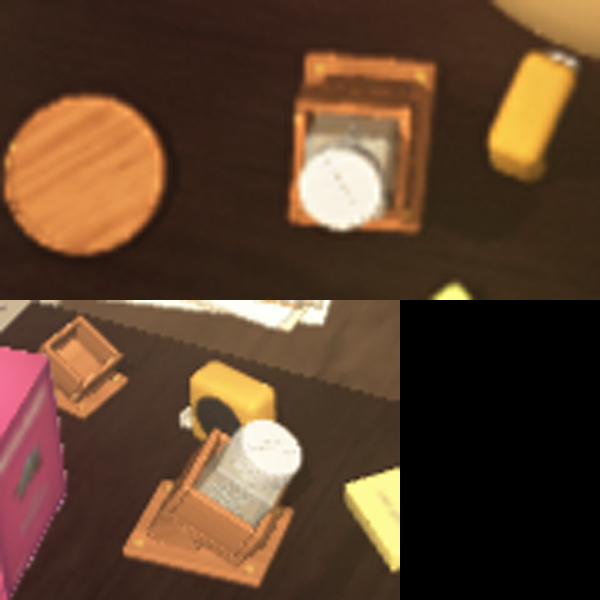

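The crop confirms the large stand holding the jar with its white lid; the small stand is empty and sits off by the tissue box. Next I fit the lid and stand axes.

```bash
python3 - <<'E'
from h import *
P0=[]
for n,box in(('top',(205,185,240,215)),('side',(235,185,280,225))):
    d=pickle.load(open(n+'.pkl','rb'));P=cloud(d);x0,y0,x1,y1=box
    hsv=cv2.cvtColor(d['frame'],cv2.COLOR_RGB2HSV)
    S=(slice(y0,y1),slice(x0,x1)); m=(hsv[S][...,1]<50)&(hsv[S][...,2]>170)&(P[S][...,2]>.06)&(P[S][...,2]<.15)
    k,l,st,ce=cv2.connectedComponentsWithStats(m.astype(np.uint8));i=1+st[1:,4].argmax();p=P[S][l==i]
    q=p.copy()
    for _ in range(8):
        c=q.mean(0);nn=np.linalg.svd(q-c)[2][2];nn*=np.sign(nn[2]);r=(p-c)@nn;q=p[abs(r)<.003]
    print(n,len(p),len(q),'mean',c,'normal',nn,'tilt',np.degrees(np.arccos(nn[2])),'az',np.degrees(np.arctan2(nn[1],nn[0])),ce[i]+[x0,y0])
    # px ellipse
    cs=cv2.findContours((l==i).astype(np.uint8),0,1)[0];e=cv2.minEnclosingCircle(q[:,:2].astype(np.float32)*1000);print('xy range',q.min(0),q.max(0))
    # base plate edges: wood at z 5..12 mm
    w=(hsv[...,1]>90)&(hsv[...,2]>60)&(hsv[...,0]<20)&(abs(P[...,2]-.008)<.004)&(P[...,0]>.44)&(P[...,0]<.58)&(P[...,1]>.2)&(P[...,1]<.315)
    b=P[w][:,:2];R=cv2.minAreaRect((b*1000).astype(np.float32));print('base',w.sum(),R)
E
```

```text
top 197 163 mean [0.46648931 0.26404978 0.09557332] normal [-0.51212875  0.08503759  0.85468869] tilt 31.2746403949941 az 170.5722103104714 [217.43147208 202.08629442]
xy range [0.44727088 0.2440401  0.08295344] [0.48439572 0.28426058 0.10756982]
base 205 ((509.96343994140625, 252.4774169921875), (98.1949462890625, 139.75607299804688), 89.75049591064453)
side 357 191 mean [0.46731011 0.26556876 0.09331126] normal [-0.44919485  0.25023709  0.85767441] tilt 30.94354038696789 az 150.8787312660181 [258.52941176 206.82352941]
xy range [0.44867599 0.2444718  0.07965163] [0.48754674 0.28799057 0.10572649]
base 442 ((523.53466796875, 255.64834594726562), (79.19063568115234, 124.56311798095703), 80.34178924560547)
```

```bash
cat >> h.py <<'E'
from scipy.spatial.transform import Rotation as Ro
def pose():
    s=arm.get_state();q=s['orientation'];return np.array(s['ee_pos']),Ro.from_quat([*q[1:],q[0]])
def axis(tilt=30,az=171.5):
    t,a=np.radians([tilt,az]);return np.array([np.sin(t)*np.cos(a),np.sin(t)*np.sin(a),np.cos(t)])
def frame(a,phi):
    """tool z=-a; closing axis y turned phi (cw about tool z) from lean plane direction (uphill/+x side)"""
    z=-a; e=np.array([1,0,0])-a[0]*a if abs(a[2])<.99 else np.array([1.,0,0])
    if abs(a[2])<.99: e=-(np.array([a[0],a[1],0])-(a[0]**2+a[1]**2)*a)
    e/=np.linalg.norm(e); y=Ro.from_rotvec(z*phi).apply(e); x=np.cross(y,z)
    return Ro.from_matrix(np.c_[x,y,z])
def rows(p1,R1,N):
    p,R=pose();r=(R.inv()*R1).as_rotvec()/N
    M=sum((R*Ro.from_rotvec(k*r)).as_matrix() for k in range(N));s=np.linalg.solve(M,p1-p)
    print('N',N,'turn',np.round(r/(np.pi/2),4),'shift',np.round(s/.5,4),'dist',np.linalg.norm(p1-p).round(4),'ang',np.degrees(np.linalg.norm(r)*N).round(1))
E
python3 - <<'E'
from h import *
a=axis();L=np.array([.467,.264,.0955]);p,R=pose()
for ph in (-1.2,-.9,1.2):
    rows(L+.11*a,frame(a,ph),16)
E
```

```text
N 16 turn [-0.0065 -0.0198  0.0045] shift [-0.033  -0.016   0.0126] dist 0.3084 ang 30.7
N 16 turn [-0.0094 -0.0188  0.0161] shift [-0.0352 -0.0114  0.0119] dist 0.3084 ang 38.1
N 16 turn [-0.0274 -0.0015  0.0971] shift [-0.0391  0.0298  0.0052] dist 0.3084 ang 145.3
```

carry_out --series '[[[-0.0065, -0.02, 0.0045], [-0.033, -0.016, 0.0126], 1], [[-0.0065, -0.02, 0.0045], [-0.033, -0.016, 0.0126], 1], [[-0.0065, -0.02, 0.0045], [-0.033, -0.016, 0.0126], 1], [[-0.0065, -0.02, 0.0045], [-0.033, -0.016, 0.0126], 1], [[-0.0065, -0.02, 0.0045], [-0.033, -0.016, 0.0126], 1], [[-0.0065, -0.02, 0.0045], [-0.033, -0.016, 0.0126], 1], [[-0.0065, -0.02, 0.0045], [-0.033, -0.016, 0.0126], 1], [[-0.0065, -0.02, 0.0045], [-0.033, -0.016, 0.0126], 1]]' --force 10

```text
t: 0.9
ee_pos: [0.315, 0.3911, 0.2004]
orientation: [0.131, 0.227, 0.965, 0.014]
force: [0.5, 0.2, -0.1]
width: 0.999
grip_force: 0.0
```

carry_out --series '[[[-0.0065, -0.02, 0.0045], [-0.033, -0.016, 0.0126], 1], [[-0.0065, -0.02, 0.0045], [-0.033, -0.016, 0.0126], 1], [[-0.0065, -0.02, 0.0045], [-0.033, -0.016, 0.0126], 1], [[-0.0065, -0.02, 0.0045], [-0.033, -0.016, 0.0126], 1], [[-0.0065, -0.02, 0.0045], [-0.033, -0.016, 0.0126], 1], [[-0.0065, -0.02, 0.0045], [-0.033, -0.016, 0.0126], 1], [[-0.0065, -0.02, 0.0045], [-0.033, -0.016, 0.0126], 1], [[-0.0065, -0.02, 0.0045], [-0.033, -0.016, 0.0126], 1]]'

```text
t: 1.7
ee_pos: [0.4127, 0.2714, 0.1913]
orientation: [0.26, 0.248, 0.933, 0.029]
force: [0.0, 0.1, 0.5]
width: 1.0
grip_force: 0.0
```

```bash
python3 - <<'E'
from h import *
p,R=pose();d=grab('wrist');d['p']=p;d['R']=R.as_matrix();pickle.dump(d,open('wrist.pkl','wb'))
print(p,R.as_matrix().round(3),{k:v for k,v in d.items() if k not in('frame','depth')});print(arm.get_state()['joint_pos'])
save(d,'w1.png',None,1.5)
E
```

```text
[0.4127097  0.2713725  0.19132129] [[-0.742  0.448  0.499]
 [ 0.479  0.875 -0.075]
 [-0.47   0.183 -0.863]] {'fx': 297.3186396354542, 'fy': 297.3186396354542, 'cx': 252.77559644474155, 'cy': 192.67943241738692, 'tool_from_camera': array([[ 9.05012893e-04,  9.54683138e-01,  2.97622726e-01,
         7.74614779e-02],
       [ 9.99999586e-01, -8.35874282e-04, -3.59574143e-04,
         2.30807607e-05],
       [-9.45041890e-05,  2.97622928e-01, -9.54683499e-01,
        -1.47989694e-01],
       [ 0.00000000e+00,  0.00000000e+00,  0.00000000e+00,
         1.00000000e+00]]), 'p': array([0.4127097 , 0.2713725 , 0.19132129]), 'R': array([[-0.74150972,  0.44842879,  0.49907409],
       [ 0.47855942,  0.87484314, -0.07503573],
       [-0.47025973,  0.18319688, -0.86330452]])}
[ 0.4948091   0.22743281  1.79789117 -0.47132241  0.73586828 -0.26242494]
```

View pics/w1.png

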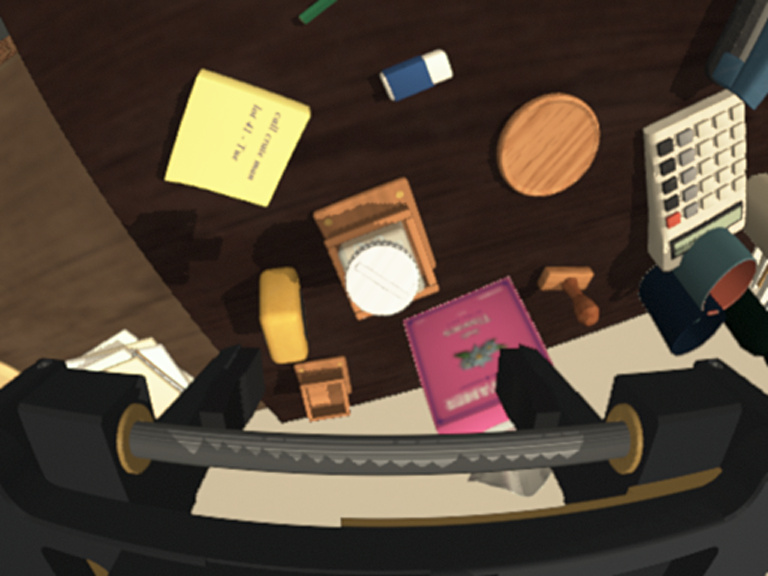

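The wrist view (1.5x) shows the lid at (382,278), its ridge running from (358,262) to (408,295), and the stand's sides around it. I'll rectify onto the lid plane to get the centre and the ridge angle.

```bash
cat >> h.py <<'E'
def wpix(d,W):
    """world points -> wrist pixels (equidistant fisheye)"""
    X=(W-d['p'])@d['R'];T=d['tool_from_camera'];C=(X-T[:3,3])@T[:3,:3]
    x,y,z=C[...,0],-C[...,1],-C[...,2];r=np.hypot(x,y);th=np.arctan2(r,z)
    return (d['cx']+d['fx']*th*x/r).astype(np.float32),(d['cy']+d['fy']*th*y/r).astype(np.float32)
def rect(d,c,R,half=.05,step=.0002):
    """ortho image on plane through c with axes of R (cols=x of R, rows=y of R)"""
    g=np.arange(-half,half,step);U,V=np.meshgrid(g,g);W=c+U[...,None]*R[:,0]+V[...,None]*R[:,1]
    return cv2.remap(d['frame'],*wpix(d,W),cv2.INTER_CUBIC)
E
python3 - <<'E'
from h import *
d=pickle.load(open('wrist.pkl','rb'));a=axis();L=np.array([.467,.264,.0955])
F=frame(a,0).as_matrix()   # y uphill of lean plane(+x stand side), z=-a
im=rect(d,L,F)
hsv=cv2.cvtColor(im,cv2.COLOR_RGB2HSV);m=((hsv[...,1]<50)&(hsv[...,2]>150)).astype(np.uint8)
k,l,st,ce=cv2.connectedComponentsWithStats(m);i=l[250,250];print(st[i],ce[i])
cs=max(cv2.findContours((l==i).astype(np.uint8),0,1)[0],key=cv2.contourArea);c,r=cv2.minEnclosingCircle(cs);print('circ',c,r*.2,'ell',cv2.fitEllipse(cs))
off=(np.array(c)-250)*.0002;print('off mm',off*1000,'L',L+off[0]*F[:,0]+off[1]*F[:,1])
cv2.imwrite('pics/rect1.png',cv2.resize(im,(600,600))[...,::-1])
E
```

```text
[  148   114   224   245 42090] [260.78049418 239.89512948]
circ (261.32757568359375, 224.23419189453125) 27.00312194824219 ell ((260.0918884277344, 237.752685546875), (226.0794219970703, 244.13494873046875), 158.50021362304688)
off mm [ 2.26551514 -5.15316162] L [0.46292112 0.26690027 0.09292342]
```

View pics/rect1.png

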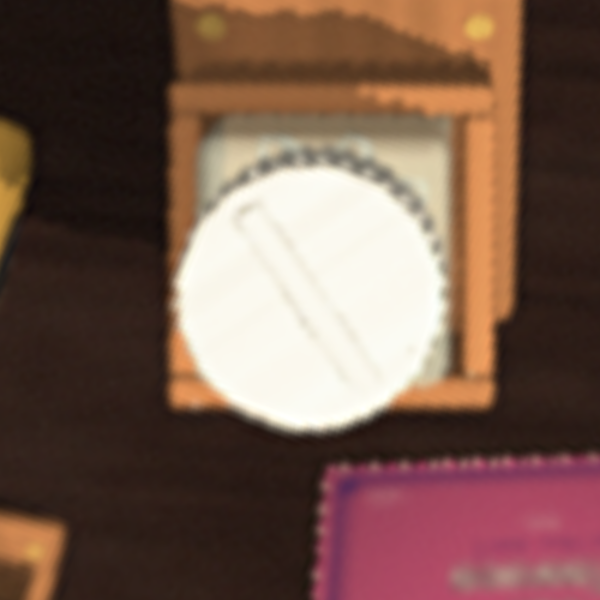

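The rectified view has the stand's sides vertical, so the lean azimuth of 171.5° holds. The lid is centred near (312,298), radius 22.5 mm. The ridge is about 35° counterclockwise from the lean plane, which puts the collar at about -0.61. Depth gives me a check on the lid's height.

```bash
python3 - <<'E'
from h import *
d=pickle.load(open('wrist.pkl','rb'));a=axis();F=frame(a,0).as_matrix()
v,u=np.mgrid[150:225,215:300];dx,dy=u-d['cx'],v-d['cy'];r=np.hypot(dx,dy);th=r/d['fx'];z=d['depth'][150:225,215:300]
C=np.stack([z*np.tan(th)*dx/r,-z*np.tan(th)*dy/r,-z],-1);T=d['tool_from_camera']
W=(C@T[:3,:3].T+T[:3,3])@d['R'].T+d['p']
hsv=cv2.cvtColor(d['frame'],cv2.COLOR_RGB2HSV)[150:225,215:300]
m=(hsv[...,1]<40)&(hsv[...,2]>190)&(z>0);L=np.array([.467,.264,.0955]);q=(W[m]-L)@F
h=np.median(-q[:,2]);k=abs(-q[:,2]-h)<.004;q=q[k];print(m.sum(),k.sum(),'h',h,'mean xy',q[:,:2].mean(0),'mid',(q.min(0)+q.max(0))/2,np.ptp(q,axis=0))
# ray cast with the plane raised by h
for hh in (0,h):
    im=rect(d,L+hh*a,F);g=((im.min(-1)>150)).astype(np.uint8);l=cv2.connectedComponents(g)[1];ys,xs=np.nonzero(l==l[250,260]);
    print(hh,'cx',(xs.min()+xs.max())/2,'w',np.ptp(xs)*.2,'ybot',ys.max())
E
```

```text
1763 1731 h 0.001968936717262249 mean xy [ 0.00208505 -0.00184147] mid [ 0.00204936 -0.00065941 -0.00187769] [0.04333695 0.04398732 0.00717304]
0 cx 259.0 w 45.2 ybot 357
0.001968936717262249 cx 260.0 w 44.800000000000004 ybot 354
```

```bash
python3 - <<'E'
from h import *
a=axis();F=frame(a,0).as_matrix();L=np.array([.467,.264,.0955])+.002*F[:,0]-.001*F[:,1]+.0015*a
print(L);np.save('L.npy',L)
rows(L+.03*a,frame(a,-.81),8);rows(L-.017*a,frame(a,-.81),16)
s=arm.get_state();print(s['moment'],s['moment']@pose()[1].as_matrix())
E
```

```text
[0.46569734 0.2662169  0.09629904]
N 8 turn [0.0001 0.0005 0.0309] shift [0.001  0.0006 0.0196] dist 0.0784 ang 22.2
N 16 turn [0.0001 0.0003 0.0154] shift [0.0005 0.0003 0.0157] dist 0.1253 ang 22.2
[ 0.03580519  0.21875507 -0.00998581] [0.08297513 0.20556204 0.00974081]
```

carry_out --series '[[[0, 0.0005, 0.031], [0.001, 0.0006, 0.0196], 1], [[0, 0.0005, 0.031], [0.001, 0.0006, 0.0196], 1], [[0, 0.0005, 0.031], [0.001, 0.0006, 0.0196], 1], [[0, 0.0005, 0.031], [0.001, 0.0006, 0.0196], 1], [[0, 0.0005, 0.031], [0.001, 0.0006, 0.0196], 1], [[0, 0.0005, 0.031], [0.001, 0.0006, 0.0196], 1], [[0, 0.0005, 0.031], [0.001, 0.0006, 0.0196], 1], [[0, 0.0005, 0.031], [0.001, 0.0006, 0.0196], 1]]'

```text
t: 2.55
ee_pos: [0.4501, 0.2709, 0.1221]
orientation: [0.246, 0.425, 0.868, 0.08]
force: [-0.4, 0.3, 0.2]
width: 1.001
grip_force: 0.0
```

```bash
python3 - <<'E'
from h import *
a=axis();L=np.load('L.npy');rows(L-.017*a,frame(a,-.81),8)
p,R=pose();d=grab('wrist');d['p']=p;d['R']=R.as_matrix();pickle.dump(d,open('wrist.pkl','wb'));save(d,'w2.png',None,1.2)
F=frame(a,0).as_matrix();im=rect(d,L,F);g=((im.min(-1)>150)).astype(np.uint8);l=cv2.connectedComponents(g)[1];ys,xs=np.nonzero(l==l[250,250]);
print('c',(xs.min()+xs.max())/2,(ys.min()+ys.max())/2,'w',np.ptp(xs)*.2,np.ptp(ys)*.2)
E
```

```text
N 8 turn [ 0.0001 -0.0003 -0.0002] shift [-0.0006 -0.0002  0.0119] dist 0.0475 ang 0.3
c 262.0 239.0 w 47.6 46.0
```

View pics/w2.png

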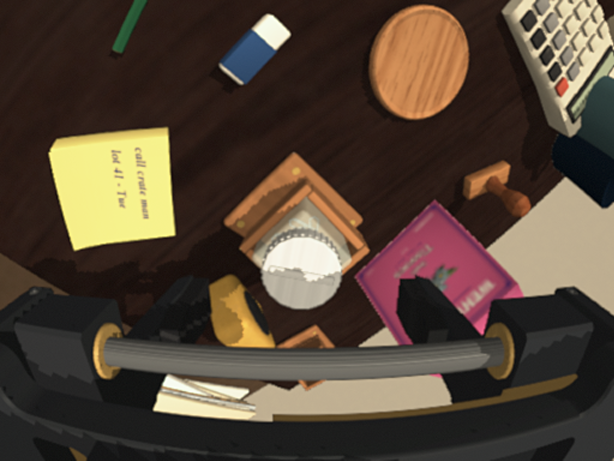

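The wrist view (1.2x) has the lid at (300,270), between the fingers at (185,310) and (420,310) and clear of them. I'll recheck lid depth from this distance.

```bash
python3 - <<'E'
from h import *
d=pickle.load(open('wrist.pkl','rb'));a=axis();F=frame(a,0).as_matrix();L=np.load('L.npy')
v,u=np.mgrid[170:270,200:300];dx,dy=u-d['cx'],v-d['cy'];r=np.hypot(dx,dy)+1e-9;th=r/d['fx'];z=d['depth'][170:270,200:300]
C=np.stack([z*np.tan(th)*dx/r,-z*np.tan(th)*dy/r,-z],-1);T=d['tool_from_camera']
W=(C@T[:3,:3].T+T[:3,3])@d['R'].T+d['p'];q=(W-L)@F;h=-q[...,2]
m=(z>0)&(abs(q[...,0])<.03)&(abs(q[...,1])<.03)
print(np.histogram(h[m],np.arange(-.03,.02,.002)))
t=m&(h>np.percentile(h[m],60)-.004)
t=m&(h>-.004); k=q[t];print(t.sum(),'h',np.median(h[t]),'mid',(k.min(0)+k.max(0))/2,np.ptp(k,axis=0),'mean',k.mean(0))
A=np.c_[k[:,:2],np.ones(len(k))];print('slope',np.linalg.lstsq(A,-k[:,2],rcond=None)[0])
E
```

```text
(array([  53,   42,  103,  242,  415,   47,    7,   37,   43,   53,   51,
         57,   66,  113,  748, 2192,  179,    0,    0,    0,    0,    0,
          0,    0]), array([-3.00000000e-02, -2.80000000e-02, -2.60000000e-02, -2.40000000e-02,
       -2.20000000e-02, -2.00000000e-02, -1.80000000e-02, -1.60000000e-02,
       -1.40000000e-02, -1.20000000e-02, -1.00000000e-02, -8.00000000e-03,
       -6.00000000e-03, -4.00000000e-03, -2.00000000e-03,  2.77555756e-17,
        2.00000000e-03,  4.00000000e-03,  6.00000000e-03,  8.00000000e-03,
        1.00000000e-02,  1.20000000e-02,  1.40000000e-02,  1.60000000e-02,
        1.80000000e-02]))
3232 h 0.00046417505857540065 mid [-1.59895183e-04 -3.60569545e-04  2.77646273e-05] [0.04415711 0.04448196 0.00790436] mean [ 0.0010053  -0.00141979 -0.00043276]
slope [-0.01704271  0.01216963  0.00046718]
```

Depth confirms the lid: 44 mm across and within 0.5 mm of the estimate, with the shoulder 21 mm below the top. Descending and gripping gently.

carry_out --series '[[[0, -0.0003, 0], [-0.0006, -0.0002, 0.0119], 1], [[0, -0.0003, 0], [-0.0006, -0.0002, 0.0119], 1], [[0, -0.0003, 0], [-0.0006, -0.0002, 0.0119], 1], [[0, -0.0003, 0], [-0.0006, -0.0002, 0.0119], 1], [[0, -0.0003, 0], [-0.0006, -0.0002, 0.0119], 1], [[0, -0.0003, 0], [-0.0006, -0.0002, 0.0119], 1], [[0, -0.0003, 0], [-0.0006, -0.0002, 0.0119], 1], [[0, 0, 0], [-0.0006, 0, 0.0119], 0.4]]' --force 10

```text
t: 3.4
ee_pos: [0.4747, 0.2649, 0.0816]
orientation: [0.247, 0.424, 0.867, 0.079]
force: [-0.5, 0.4, 0.0]
width: 0.933
grip_force: 0.0
```

carry_out --series '[[[0, 0, 0], [0, 0, 0], 0.3], [[0, 0, 0], [0, 0, 0], 0.2], [[0, 0, 0], [0, 0, 0], 0.1], [[0, 0, 0], [0, 0, 0], 0], [[0, 0, 0], [0, 0, 0], -0.1], [[0, 0, 0], [0, 0, 0], -0.2], [[0, 0, 0], [0, 0, 0], -0.5], [[0, 0, 0], [0, 0, 0], -1]]'

```text
t: 4.2
ee_pos: [0.4743, 0.2649, 0.0821]
orientation: [0.247, 0.424, 0.867, 0.079]
force: [-1.8, -0.6, 1.2]
width: 0.497
grip_force: 10.0
```

```bash
cat >> h.py <<'E'
def st():
    s=arm.get_state();p,R=pose();M=R.as_matrix();L=np.load('L.npy');a=axis()
    y=M[:,1];F=frame(a,0).as_matrix();print('t',s['t'],'w',round(s['width'],4),'g',s['grip_force'],'force tool',(s['force']@M).round(2),'mom tool',(s['moment']@M).round(3),'moment about TCP?',np.round((s['moment'])@M,3),'phi',np.arctan2(-y@F[:,0],y@F[:,1]).round(4),'off mm',((p-L)@F*1000).round(2),'tilt',np.degrees(np.arccos(-M[2,2])).round(2),'q6',s['joint_pos'][5].round(3),'eff6',s['effort'][5].round(3))
E
python3 -c "
from h import *
st()"
```

```text
t 4.2 w 0.4965 g 9.998719543218613 force tool [-0.   -1.24 -1.85] mom tool [ 0.348  0.211 -0.022] moment about TCP? [ 0.348  0.211 -0.022] phi -0.8091 off mm [-1.000e-02  4.600e-01  1.664e+01] tilt 30.1 q6 0.277 eff6 0.017
```

Gripped at 43.7 mm and 10 N. First turn is 0.4 rad.

carry_out --series '[[[0, 0, 0.032], [0, 0, 0], -1], [[0, 0, 0.032], [0, 0, 0], -1], [[0, 0, 0.032], [0, 0, 0], -1], [[0, 0, 0.032], [0, 0, 0], -1], [[0, 0, 0.032], [0, 0, 0], -1], [[0, 0, 0.032], [0, 0, 0], -1], [[0, 0, 0.032], [0, 0, 0], -1], [[0, 0, 0.032], [0, 0, 0], -1]]'

```text
t: 5.0
ee_pos: [0.4744, 0.2649, 0.0822]
orientation: [0.227, 0.59, 0.765, 0.127]
force: [-1.9, -0.6, 1.5]
width: 0.496
grip_force: 10.0
```

```bash
python3 -c "
from h import *
st()"
```

```text
t 5.0 w 0.4962 g 9.99466985464096 force tool [-0.52 -1.11 -2.22] mom tool [ 0.331 -0.074 -0.014] moment about TCP? [ 0.331 -0.074 -0.014] phi -0.4051 off mm [ 0.03  0.58 16.65] tilt 30.11 q6 0.681 eff6 -0.584
```

carry_out --series '[[[0, 0, 0.02], [0, 0, 0], -1], [[0, 0, 0.02], [0, 0, 0], -1], [[0, 0, 0.02], [0, 0, 0], -1], [[0, 0, 0.02], [0, 0, 0], -1], [[0, 0, 0.02], [0, 0, 0], -1], [[0, 0, 0.02], [0, 0, 0], -1], [[0, 0, 0], [0, 0, 0], -1], [[0, 0, 0], [0, 0, 0], -1]]'

```text
t: 5.8
ee_pos: [0.4745, 0.2649, 0.0822]
orientation: [0.214, 0.658, 0.707, 0.147]
force: [-1.3, -0.9, 1.5]
width: 0.494
grip_force: 10.0
```

```bash
python3 -c "
from h import *
st()
p,R=pose();d=grab('wrist');d['p']=p;d['R']=R.as_matrix();pickle.dump(d,open('wrist.pkl','wb'))
F=frame(axis(),0).as_matrix();im=rect(d,np.load('L.npy'),F,.035);cv2.imwrite('pics/r2.png',cv2.resize(im,(500,500),interpolation=2)[...,::-1])"
```

```text
t 5.8 w 0.494 g 9.99508872628212 force tool [-1.   -0.49 -1.93] mom tool [ 0.276 -0.164 -0.096] moment about TCP? [ 0.276 -0.164 -0.096] phi -0.2192 off mm [ 0.05  0.66 16.67] tilt 30.11 q6 0.867 eff6 0.112
```

View pics/r2.png

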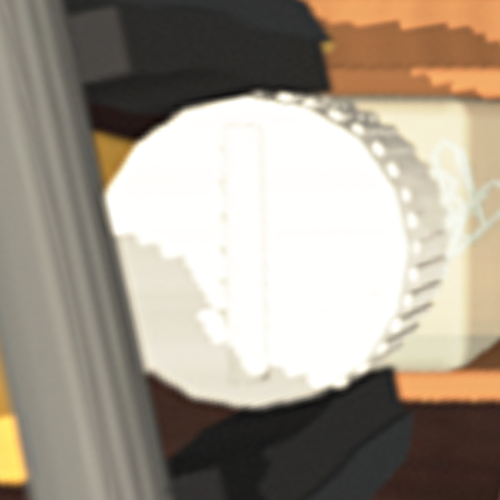

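The ridge is now within about 2° of the jar's side, running from (242,125) to (252,370), and the lid hasn't slipped. From here I turn in small steps and watch the torque.

carry_out --series '[[[0, 0, 0.016], [0, 0, 0], -1], [[0, 0, 0.016], [0, 0, 0], -1], [[0, 0, 0.016], [0, 0, 0], -1], [[0, 0, 0.016], [0, 0, 0], -1], [[0, 0, 0], [0, 0, 0], -1], [[0, 0, 0], [0, 0, 0], -1], [[0, 0, 0], [0, 0, 0], -1], [[0, 0, 0], [0, 0, 0], -1]]'

```text
t: 6.65
ee_pos: [0.4745, 0.265, 0.0822]
orientation: [0.206, 0.693, 0.672, 0.158]
force: [-2.2, -0.3, 4.1]
width: 0.491
grip_force: 10.0
```

```bash
python3 -c "
from h import *
st()"
```

```text
t 6.65 w 0.4912 g 9.996879547834396 force tool [-0.65  0.15 -4.66] mom tool [ 0.101 -0.208 -0.175] moment about TCP? [ 0.101 -0.208 -0.175] phi -0.118 off mm [ 0.07  0.64 16.7 ] tilt 30.11 q6 0.968 eff6 0.124
```

carry_out --series '[[[0, 0, 0.015], [0, 0, 0], -1], [[0, 0, 0.015], [0, 0, 0], -1], [[0, 0, 0.015], [0, 0, 0], -1], [[0, 0, 0], [0, 0, 0], -1], [[0, 0, 0], [0, 0, 0], -1], [[0, 0, 0], [0, 0, 0], -1], [[0, 0, 0], [0, 0, 0], -1], [[0, 0, 0], [0, 0, 0], -1]]'

```text
t: 7.45
ee_pos: [0.4745, 0.265, 0.0822]
orientation: [0.2, 0.716, 0.648, 0.165]
force: [-1.4, -1.3, 4.4]
width: 0.494
grip_force: 10.0
```

```bash
python3 -c "
from h import *
st()"
```

```text
t 7.45 w 0.4941 g 9.996352046728134 force tool [-1.56  1.05 -4.4 ] mom tool [ 0.019 -0.31  -0.205] moment about TCP? [ 0.019 -0.31  -0.205] phi -0.0472 off mm [ 0.08  0.64 16.7 ] tilt 30.11 q6 1.039 eff6 0.206
```

carry_out --series '[[[0, 0, 0.015], [0, 0, 0], -1], [[0, 0, 0.015], [0, 0, 0], -1], [[0, 0, 0], [0, 0, 0], -1], [[0, 0, 0], [0, 0, 0], -1], [[0, 0, 0], [0, 0, 0], -1], [[0, 0, 0], [0, 0, 0], -1], [[0, 0, 0], [0, 0, 0], -1], [[0, 0, 0], [0, 0, 0], -1]]'

```text
t: 8.25
ee_pos: [0.4745, 0.2649, 0.0821]
orientation: [0.196, 0.732, 0.63, 0.17]
force: [-0.4, -1.3, 4.8]
width: 0.498
grip_force: 10.0
```

```bash
python3 -c "
from h import *
st()
a=axis();L=np.load('L.npy');p,R=pose()
rows(p+.08*a,R,16)"
```

```text
t 8.25 w 0.4975 g 9.994706511497498 force tool [-1.34  2.24 -4.28] mom tool [-0.156 -0.261 -0.259] moment about TCP? [-0.156 -0.261 -0.259] phi 0.001 off mm [ 0.03  0.63 16.74] tilt 30.11 q6 1.087 eff6 0.261
N 16 turn [0. 0. 0.] shift [ 0.    0.   -0.01] dist 0.08 ang 0.0
```

Snug: torque is about 0.24 N·m, so twist is about 0.2. I'll take back most of the springy twist so the jar doesn't jam in the pocket, firm the grip to 14 N and start lifting along the axis.

carry_out --series '[[[0, 0, -0.03], [0, 0, 0], -1], [[0, 0, -0.03], [0, 0, 0], -1], [[0, 0, -0.03], [0, 0, 0], -1], [[0, 0, 0], [0, 0, 0], -1], [[0, 0, 0], [0, 0, -0.004], -1], [[0, 0, 0], [0, 0, -0.008], -1], [[0, 0, 0], [0, 0, -0.01], -1], [[0, 0, 0], [0, 0, -0.01], -1]]' --force 14

```text
t: 9.05
ee_pos: [0.4663, 0.2662, 0.0962]
orientation: [0.208, 0.685, 0.68, 0.156]
force: [3.4, 0.5, -1.7]
width: 0.493
grip_force: 14.0
```

```bash
python3 -c "
from h import *
st()"
```

```text
t 9.05 w 0.4934 g 13.97679090499878 force tool [0.72 2.14 3.12] mom tool [-0.176 -0.056 -0.105] moment about TCP? [-0.176 -0.056 -0.105] phi -0.141 off mm [0.03 0.49 0.43] tilt 30.09 q6 0.917 eff6 0.213
```

carry_out --series '[[[0, 0, 0], [0, 0, -0.014], -1], [[0, 0, 0], [0, 0, -0.018], -1], [[0, 0, 0], [0, 0, -0.02], -1], [[0, 0, 0], [0, 0, -0.02], -1], [[0, 0, 0], [0, 0, -0.02], -1], [[0, 0, 0], [0, 0, -0.02], -1], [[0, 0, 0], [0, 0, -0.02], -1], [[0, 0, 0], [0, 0, -0.018], -1]]'

```text
t: 9.85
ee_pos: [0.4288, 0.2717, 0.1616]
orientation: [0.208, 0.685, 0.681, 0.156]
force: [-0.9, -0.8, -1.2]
width: 0.497
grip_force: 14.0
```

```bash
python3 - <<'E'
from h import *
st()
d=grab('side');P=cloud(d)
a=pickle.load(open('side.pkl','rb'))
a2=d['frame'][130:330,130:330];
w=grab('wrist')['frame']
c=np.zeros((400,800,3),np.uint8);c[:,:400]=cv2.resize(a2,(400,400),interpolation=2);c[:300,400:]=cv2.resize(w,(400,300))
cv2.imwrite('pics/lift.png',c[...,::-1])
E
```

```text
t 9.85 w 0.4973 g 13.994709849357605 force tool [-0.76 -1.41  0.66] mom tool [ 0.507 -0.003 -0.057] moment about TCP? [ 0.507 -0.003 -0.057] phi -0.1414 off mm [-3.00e-02  3.60e-01 -7.52e+01] tilt 30.11 q6 0.823 eff6 0.132
```

View pics/lift.png

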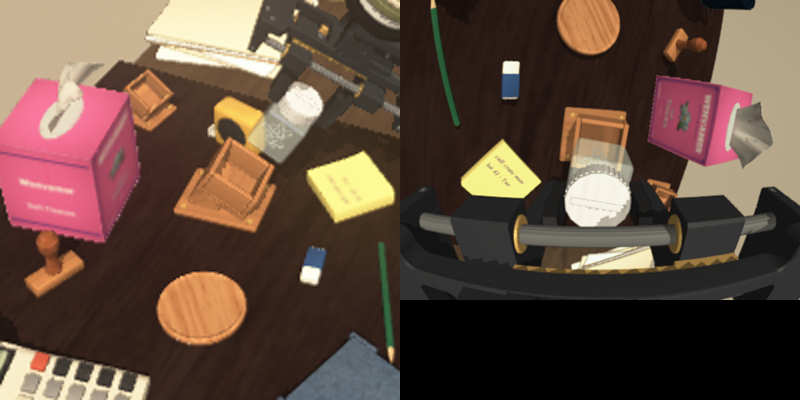

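The left panel shows the jar held by its lid at (295,115), clear of the empty stand at (230,185). Now I work out the move to upright above the coaster and check for tall things near the gripper body.

```bash
python3 - <<'E'
from h import *
p,R=pose();z=R.as_matrix()[:,2];t=np.array([0,0,-1.]);v=np.cross(z,t);v*=np.arcsin(np.linalg.norm(v))/np.linalg.norm(v)
R1=Ro.from_rotvec(v)*R;print('closing axis',R1.as_matrix()[:,1])
C=np.array([.504,.417]);rows(np.r_[C,.16],R1,16)
P=cloud(pickle.load(open('top.pkl','rb')));
import itertools
d=pickle.load(open('side.pkl','rb'))
Q=np.concatenate([P.reshape(-1,3),cloud(d).reshape(-1,3)])
k=(Q[:,2]>.07)&(Q[:,2]<.3)&(np.hypot(Q[:,0]-C[0],Q[:,1]-C[1])<.16);q=Q[k]
y=R1.as_matrix()[:2,1];x=R1.as_matrix()[:2,0];e=q[:,:2]-C
b=(abs(e@y)<.12)&(abs(e@x)<.06);print(k.sum(),b.sum(),q[b][:5]);print(q.min(0) if k.any() else '',q.max(0) if k.any() else '')
E
```

```text
closing axis [ 9.99979077e-01 -6.46881125e-03 -7.85042123e-17]
N 16 turn [0.0208 0.0029 0.    ] shift [0.0182 0.009  0.0021] dist 0.1633 ang 30.2
2219 0 []
[0.3916127  0.25715453 0.07001432] [0.64608772 0.34566535 0.29987959]
```

carry_out --series '[[[0.0208, 0.003, 0], [0.0182, 0.009, 0.002], -1], [[0.0208, 0.003, 0], [0.0182, 0.009, 0.002], -1], [[0.0208, 0.003, 0], [0.0182, 0.009, 0.002], -1], [[0.0208, 0.003, 0], [0.0182, 0.009, 0.002], -1], [[0.0208, 0.003, 0], [0.0182, 0.009, 0.002], -1], [[0.0208, 0.003, 0], [0.0182, 0.009, 0.002], -1], [[0.0208, 0.003, 0], [0.0182, 0.009, 0.002], -1], [[0.0208, 0.003, 0], [0.0182, 0.009, 0.002], -1]]'

```text
t: 10.75
ee_pos: [0.467, 0.3443, 0.1632]
orientation: [0.103, 0.703, 0.699, 0.078]
force: [0.5, -0.4, -1.5]
width: 0.497
grip_force: 14.0
```

carry_out --series '[[[0.0208, 0.003, 0], [0.0182, 0.009, 0.002], -1], [[0.0208, 0.003, 0], [0.0182, 0.009, 0.002], -1], [[0.0208, 0.003, 0], [0.0182, 0.009, 0.002], -1], [[0.0208, 0.003, 0], [0.0182, 0.009, 0.002], -1], [[0.0208, 0.003, 0], [0.0182, 0.009, 0.002], -1], [[0.0208, 0.003, 0], [0.0182, 0.009, 0.002], -1], [[0.0208, 0.003, 0], [0.0182, 0.009, 0.002], -1], [[0.0208, 0.003, 0], [0.0182, 0.009, 0.002], -1]]'

```text
t: 11.55
ee_pos: [0.5043, 0.4167, 0.1589]
orientation: [-0.002, 0.709, 0.705, -0.001]
force: [-0.2, -0.2, -2.2]
width: 0.499
grip_force: 14.0
```

```bash
python3 - <<'E'
from h import *
st()
p,R=pose();z=R.as_matrix()[:,2];t=np.array([0,0,-1.]);v=np.cross(z,t)
R1=Ro.from_rotvec(v)*R;rows(np.array([.504,.417,.080]),R1,16);rows(np.array([.504,.417,.080]),R1,8)
d=grab('side');save(d,'up.png',(150,110,350,310),3);print(p)
# coaster as now seen in the wrist picture by depth
w=grab('wrist');w['p']=p;w['R']=R.as_matrix()
hsv=cv2.cvtColor(w['frame'],cv2.COLOR_RGB2HSV)
v,u=np.mgrid[0:384,0:512];dx,dy=u-w['cx'],v-w['cy'];r=np.hypot(dx,dy)+1e-9;th=r/w['fx']
D=np.stack([np.sin(th)*dx/r,-np.sin(th)*dy/r,-np.cos(th)],-1);T=w['tool_from_camera']
D=D@T[:3,:3].T@w['R'].T;o=w['R']@T[:3,3]+w['p'];W=o+D*((.009-o[2])/D[...,2])[...,None]
m=(hsv[...,1]>90)&(hsv[...,2]>90)&(hsv[...,0]<20)&(np.hypot(W[...,0]-.504,W[...,1]-.417)<.07)&(D[...,2]<-.1)
k,l,s,c=cv2.connectedComponentsWithStats(m.astype(np.uint8))
for i in range(1,k):
    if s[i,4]>300:
        q=W[l==i];print(s[i],q.min(0),q.max(0),cv2.minEnclosingCircle((q[:,:2]*1000).astype(np.float32)))
E
```

```text
t 11.55 w 0.4989 g 13.991347253322601 force tool [-0.21 -0.23  2.21] mom tool [ 0.065 -0.099 -0.012] moment about TCP? [ 0.065 -0.099 -0.012] phi -0.164 off mm [154.53  45.12 -46.21] tilt 0.27 q6 0.514 eff6 0.022
N 16 turn [-0.0002 -0.0001  0.    ] shift [ 0.     -0.      0.0099] dist 0.0789 ang 0.3
N 8 turn [-0.0003 -0.0001  0.    ] shift [ 0.0001 -0.      0.0197] dist 0.0789 ang 0.3
[0.50432916 0.416685   0.15887843]
[ 210  134   89   70 3838] [0.45770279 0.39027502 0.009     ] [0.54962104 0.46302942 0.009     ] ((503.4599304199219, 416.8806457519531), 46.51366424560547)
```

View pics/up.png

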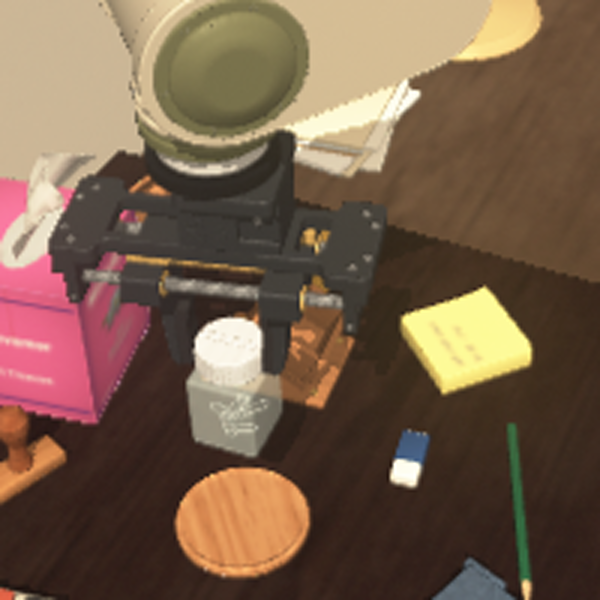

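The picture shows the jar hanging upright at (235,390), with the coaster at (243,520). The wrist check puts the coaster at (0.5035, 0.4169), under the tool. Lowering.

carry_out --series '[[[0, 0, 0], [0, 0, 0.02], -1], [[0, 0, 0], [0, 0, 0.022], -1], [[0, 0, 0], [0, 0, 0.022], -1], [[0, 0, 0], [0, 0, 0.022], -1], [[0, 0, 0], [0, 0, 0.022], -1], [[0, 0, 0], [0, 0, 0.022], -1], [[-0.0005, 0, 0], [0, 0, 0.018], -1], [[-0.001, -0.0005, 0], [0, 0, 0.01], -1]]'

```text
t: 12.45
ee_pos: [0.5036, 0.4165, 0.0794]
orientation: [-0.001, 0.709, 0.705, -0.0]
force: [-0.3, 1.0, -2.2]
width: 0.495
grip_force: 14.0
```

carry_out --series '[[[0, 0, 0], [0, 0, 0.002], -1], [[0, 0, 0], [0, 0, 0.002], -1], [[0, 0, 0], [0, 0, 0.002], -1], [[0, 0, 0], [0, 0, 0.002], -1], [[0, 0, 0], [0, 0, 0.001], -1], [[0, 0, 0], [0, 0, 0.001], -1], [[0, 0, 0], [0, 0, 0.001], -1], [[0, 0, 0], [0, 0, 0.001], -1]]'

```text
t: 13.25
ee_pos: [0.5038, 0.4167, 0.0746]
orientation: [-0.001, 0.709, 0.705, 0.0]
force: [0.5, 0.4, -1.7]
width: 0.496
grip_force: 14.0
```

```bash
python3 -c "
from h import *
st();print(pose()[0])"
```

```text
t 13.25 w 0.4956 g 13.9909628033638 force tool [0.37 0.46 1.65] mom tool [ 0.037 -0.132 -0.015] moment about TCP? [ 0.037 -0.132 -0.015] phi -0.1638 off mm [154.44   2.55  26.56] tilt 0.08 q6 0.516 eff6 0.0
[0.50384236 0.41666836 0.07457556]
```

carry_out --series '[[[0, 0, 0], [0, 0, 0.001], -1], [[0, 0, 0], [0, 0, 0.001], -1], [[0, 0, 0], [0, 0, 0.001], -1], [[0, 0, 0], [0, 0, 0.001], -1], [[0, 0, 0], [0, 0, 0.001], -1], [[0, 0, 0], [0, 0, 0.001], -1], [[0, 0, 0], [0, 0, 0.001], -1], [[0, 0, 0], [0, 0, 0.001], -1]]'

```text
t: 14.05
ee_pos: [0.5038, 0.4167, 0.0709]
orientation: [-0.001, 0.709, 0.705, 0.001]
force: [-2.0, -0.6, 4.2]
width: 0.5
grip_force: 14.0
```

carry_out --series '[[[0, 0, 0], [0, 0, 0.001], -1], [[0, 0, 0], [0, 0, 0.001], -1], [[0, 0, 0], [0, 0, 0], -1], [[0, 0, 0], [0, 0, 0], -1], [[0, 0, 0], [0, 0, 0], -1], [[0, 0, 0], [0, 0, 0], -1], [[0, 0, 0], [0, 0, 0], -1], [[0, 0, 0], [0, 0, 0], -1]]'

```text
t: 14.85
ee_pos: [0.5038, 0.4168, 0.0708]
orientation: [-0.0, 0.709, 0.705, 0.001]
force: [-3.1, -0.9, 7.9]
width: 0.489
grip_force: 14.0
```

Contact with about 10 N. I'll ease the grip, then release.

carry_out --series '[[[0, 0, 0], [0, 0, 0], -1], [[0, 0, 0], [0, 0, 0], -1], [[0, 0, 0], [0, 0, 0], -1], [[0, 0, 0], [0, 0, 0], 0.05], [[0, 0, 0], [0, 0, 0], 0.1], [[0, 0, 0], [0, 0, 0], 0.3], [[0, 0, 0], [0, 0, 0], 0.6], [[0, 0, 0], [0, 0, 0], 1]]' --force 4

```text
t: 15.65
ee_pos: [0.5038, 0.4166, 0.0694]
orientation: [-0.001, 0.709, 0.705, 0.0]
force: [0.2, -0.0, -1.6]
width: 0.796
grip_force: 0.0
```

carry_out --series '[[[0, 0, 0], [0, 0, 0], 1], [[0, 0, 0], [0, 0, 0], 1], [[0, 0, 0], [0, 0, 0], 1], [[0, 0, 0], [0, 0, 0], 1], [[0, 0, 0], [0, 0, 0], 1], [[0, 0, 0], [0, 0, -0.005], 1], [[0, 0, 0], [0, 0, -0.01], 1], [[0, 0, 0], [0, 0, -0.01], 1]]'

```text
t: 16.45
ee_pos: [0.5039, 0.4167, 0.0826]
orientation: [-0.001, 0.709, 0.705, 0.001]
force: [-0.1, -0.0, -0.3]
width: 0.998
grip_force: 0.0
```

```bash
python3 -c "
from h import *
st();d=grab('side');p,R=pose();w=grab('wrist')
c=np.zeros((400,800,3),np.uint8);c[:,:400]=cv2.resize(d['frame'][170:320,150:300],(400,400),interpolation=2);c[:300,400:]=cv2.resize(w['frame'],(400,300),interpolation=3)
cv2.imwrite('pics/rel.png',c[...,::-1])"
```

```text
t 16.45 w 0.9982 g 0.0 force tool [-0.01 -0.15  0.34] mom tool [ 0.054 -0.065 -0.011] moment about TCP? [ 0.054 -0.065 -0.011] phi -0.1638 off mm [154.49   6.61  19.63] tilt 0.09 q6 0.516 eff6 -0.0
```

View pics/rel.png

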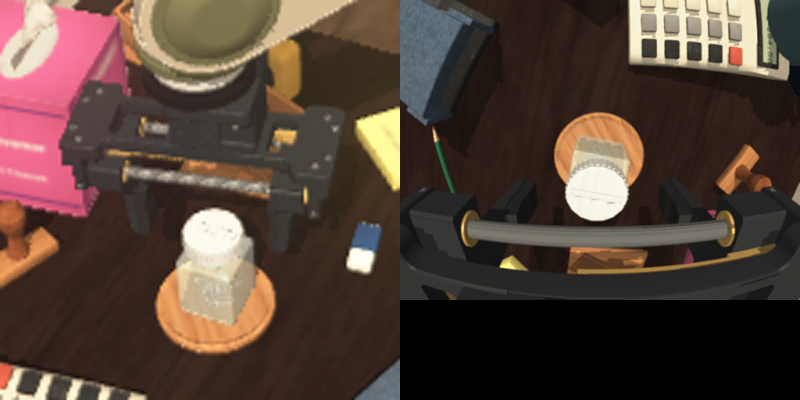

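The jar stands on the coaster at (213,280) in the left panel, released, with the lid on. I'll back off upward and check its position once more.

carry_out --series '[[[0, 0, 0], [0, 0, -0.02], 1], [[0, 0, 0], [0, 0, -0.03], 1], [[0, 0, 0], [0, 0, -0.04], 1], [[0, 0, 0], [0, 0, -0.04], 1], [[0, 0, 0], [0, 0, -0.04], 1], [[0, 0, 0], [0, 0, -0.03], 1], [[0, 0, 0], [0, 0, -0.01], 1], [[0, 0, 0], [0, 0, 0], 1]]'

```text
t: 17.35
ee_pos: [0.5039, 0.4166, 0.1878]
orientation: [-0.0, 0.709, 0.705, 0.001]
force: [-0.4, 0.2, -1.4]
width: 1.002
grip_force: 0.0
```

```bash
python3 - <<'E'
from h import *
p,R=pose();w=grab('wrist');w['p']=p;w['R']=R.as_matrix()
v,u=np.mgrid[0:384,0:512];dx,dy=u-w['cx'],v-w['cy'];r=np.hypot(dx,dy)+1e-9;th=r/w['fx'];z=w['depth']
C=np.stack([z*np.tan(th)*dx/r,-z*np.tan(th)*dy/r,-z],-1);T=w['tool_from_camera']
W=(C@T[:3,:3].T+T[:3,3])@w['R'].T+w['p']
m=(z>0)&(th<1.2)&(np.hypot(W[...,0]-.504,W[...,1]-.417)<.05)
q=W[m];t=q[(q[:,2]>.081)&(q[:,2]<.095)];print(len(t),'lid z',np.median(t[:,2]),'mid',(t.min(0)+t.max(0))/2,np.ptp(t,axis=0))
A=np.c_[t[:,:2]-t[:,:2].mean(0),np.ones(len(t))];print('slope deg',np.degrees(np.linalg.lstsq(A,t[:,2],rcond=None)[0][:2]))
hsv=cv2.cvtColor(w['frame'],cv2.COLOR_RGB2HSV);k=m&(W[...,2]<.014)&(hsv[...,1]>90)&(hsv[...,2]>90)
c=W[k];print('coaster',cv2.minEnclosingCircle((c[:,:2]*1000).astype(np.float32)))
E
```

```text
1939 lid z 0.08731392252599471 mid [0.50202781 0.41727534 0.08605287] [0.04464577 0.04400544 0.01007379]
slope deg [ 0.06065422 -1.13927361]
coaster ((504.4850769042969, 415.91387939453125), 47.788970947265625)
```

```bash
python3 -c "
from plant import arm
print(arm.job_done())"
```

```text
the job is handed in; nothing more can be done
None
```

I screwed the lid down until it was snug, lifted the jar out of the stand and set it upright on the coaster, about 3 mm off centre. I let go and handed the job in at about 17 s; the hand-in call did not report a verdict.

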